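# Put the forming tools back in their trays

### The arm

A 7-joint arm with a two-finger parallel gripper is mounted at the origin on the work surface. World frame = base frame: x ahead of the robot, y to its left, z up, the work surface at z = 0. Lengths are in m, angles in rad, forces in N, time in s.
With the tool pointing down it reaches from about 0.4 to 0.75 m from the base axis. Payload 19.5 kg.
Tool frame: the origin (TCP) lies on the centre line of the jaws, within the pads' length; the fingertips stand 17 mm ahead of it and the grasp point (between the pads) lies 2 mm behind it; z points along the fingers, y is the direction in which the jaws open and shut (so a half turn about z gives the same grasp; the last joint's range is limited). The gripper opens to 85 mm and grips with 20 to 120 N. Pads are 22 mm wide; open, the fingers measure 114 mm over their backs; the gripper's body (76 mm by 85 mm) begins 54 mm behind the grasp point. The pads swing forward as they close: fully open they stand 13 mm farther back than shut.
Start: joints at [-1.376, 0.707, -0.028, 1.485, 0.022, 0.951, -0.075], TCP at [0.135, 0.559, 0.248] pointing down, gripper open.
Joint ranges: [-2.71, 2.71], [-0.32, 2.16], [-1.57, 1.52], [0, 2.45], [-1.46, 4.6], [0, 2.02], [-2.83, 2.83]. Speed limits (rad/s): [1.89, 1.89, 2.57, 2.57, 3.01, 3.01, 3.01].

### API

Orientations are given as a unit quaternion [x, y, z, w].
In Python, from plant import manip gives the robot as it stands. The module is installed in compiled form; this text tells all that it offers.
- The arm moves only by the shell command python3 -m inch 'ROWS' [FORCE]. ROWS is a JSON object of lists of equal length, an entry for each row: "offset": the shift along the world's x, y, z in cm, a list of three; "roll": the turn about the world's z in degrees; "hand": the finger opening in cm, from 0 to 8.54. In form: {"offset": [[dx, dy, dz], ...], "roll": [roll, ...], "hand": [hand, ...]}. A call has 1 to 12 rows; each row shifts and turns the commanded pose from where the row before left it; what a row does not reach is not made up. A row lasts 1/8 s, in which the tool goes at most 62.5 mm and 10.7 degrees, less where a joint would pass 70% of its speed; a pose out of reach is approached as far as the arm can. A call is refused whole if a number of a shift passes 6.25 or a number of a turn 10.7, either way. A call with a gripper value outside its range is refused whole. The fingers move at their own pace and stop on an object; FORCE is the grip in N (left out, the last holds). Time passes only in rows, so rows that do not move let the fingers close. It gives the time, the measured TCP pose, the force and the opening at its end, in the units of the state.
- manip.get_obs(): the state, without advancing time (a new reading comes with each control period).
- manip.get_image(name): name is "scene" or "top"; returns a dict with "frame" (384x512x3 uint8, red, green, blue), "depth" (384x512 float32, m along the optical axis (not along the pixel's ray), 0 where there is no reading), "fx", "fy", "cx", "cy" (pixels), "distortion" ([k1, k2, p1, p2, k3] as OpenCV has them; the pictures are not rectified), "cam_to_world" (4x4, takes a point from camera to world coordinates). Camera axes: x right, y up, looking along -z (the intrinsics and any distortion apply to the point x, -y, -z); pixel columns grow to the right and rows downward; lengths in m; the calibration is good to about 2 mm. A picture is of the moment at which its call begins.
- manip.close_job(): hands the job in, once; it reports no verdict.
The state is a dict: "t": time; "joints": joint angles; "dq": joint speeds; "joint_efforts": joint torques, N m; "position": TCP position; "orientation": TCP orientation; "wrist_force": force on the tool from outside, world axes, zero at the start; "wrist_torque": the same for the moment, N m; "width": finger opening in m.
Only numpy, scipy, OpenCV 4.12 (cv2) and the standard library are available. Lean on these libraries where they do the work, as an engineer would, in place of code of your own. Each camera call takes 0.05 s, during which the arm holds its last target.

### The job

Tidy the jeweller's bench: put each of the four steel forming tools back, standing upright, into the wooden tray whose recess matches the shape and size of its foot - the dimpled cube in the square recess, the thick round disc in the large round one, the anvil in the oblong one and the slim stake in the small round one - so that each stands flat on the floor of its recess. Set them down rather than dropping them, and do not knock over or push away the small amber vial or the blue dish.

Things in the scene. Friction and masses are not known exactly. Their poses are not given: they have to be found in the camera images.
- dapping_block: Loose steel doming block, a 44 mm cube with round dark hollows on top and sides, about 0.66 kg. Stands upright on the bench at any yaw. Origin: centre of the underside; x and y square to its sides, z up. It belongs in the square recess.
- bench_disc: Loose round steel bench block, a plain upright cylinder 54 mm in diameter and 36 mm high, about 0.65 kg. Origin: centre of the underside, z up. It belongs in the large round recess.
- anvil: Loose small steel anvil, 50 mm high, 0.6 kg, upright at any yaw. Foot 78 (x) by 38 (y) mm, 12 thick; waist 44 x 22 mm up to 28 mm; top body 28 to 50 mm high, 26 mm wide in y, from x = -22 to +34 mm: grip it across y over the origin. Pointed horn to x = -56 mm, 38 mm up. Origin: centre of the foot's underside; horn to -x, z up. Belongs in the oblong recess, horn to either end.
- stake: Loose small steel doming stake, 62 mm high, about 0.3 kg: round foot 40 mm in diameter and 10 mm thick, narrowing by 14 mm up to an upright round stem 22 mm in diameter up to 52 mm, with a domed top. Stands upright on its foot. Origin: centre of the underside of the foot, z up. It belongs in the small round recess.
- tray_square: Fixed tray of brown wood, 10 mm high, with one square 60 x 60 mm recess 6 mm deep (recess floor 4 mm above the bench, lined with thin black rubber). Outside 84 x 84 mm. Origin: centre of the underside, below the centre of the recess; z up. x and y square to the recess's sides. For the doming block (8 mm of play all round).
- tray_round_large: Fixed tray of brown wood, 10 mm high, with one round, 70 mm diameter recess 6 mm deep (recess floor 4 mm above the bench, lined with thin black rubber). Outside 92 x 92 mm. Origin: centre of the underside, below the centre of the recess; z up. x and y square to the tray's sides. For the round bench block (8 mm of play all round).
- tray_oblong: Fixed tray of brown wood, 10 mm high, with one rectangular 94 mm (x) by 54 mm (y) recess 6 mm deep (recess floor 4 mm above the bench, lined with thin black rubber). Outside 114 (x) by 74 (y) mm. Origin: centre of the underside, below the centre of the recess; z up. x is the long side. For the anvil's foot (8 mm of play all round).
- tray_round_small: Fixed tray of brown wood, 10 mm high, with one round, 56 mm diameter recess 6 mm deep (recess floor 4 mm above the bench, lined with thin black rubber). Outside 76 x 76 mm. Origin: centre of the underside, below the centre of the recess; z up. x and y square to the tray's sides. For the stake's foot (8 mm of play all round).
- vial: Bystander: small loose amber glass vial with a black cap, 24 mm in diameter, 46 mm high, about 30 g, standing on the bench between the tools and trays on the robot's right (-y). Origin: centre of the underside, z up.
- cap_dish: Bystander: small loose blue plastic dish, 36 mm in diameter, 13 mm high, about 20 g, standing open side up on the bench between the tools and trays on the robot's left (+y). Origin: centre of the underside, z up.

How it is judged:
At the end, for the whole second after the job is handed in: Each tool stands upright (within 4.5 deg), released and at rest, in its own tray: underside within 2.5 mm of the recess floor, centre within 12.5 mm of the recess centre. Cube in the square, disc in the large round, anvil in the oblong, stake in the small round recess (horizontal distance between dapping_block and tray_square below 0.0125 m and z of dapping_block in the frame of tray_square below 0.0065 m and angle between each of dapping_block, bench_disc, anvil, stake's own z axis and vertical below 0.08 rad and linear speed of each of dapping_block, bench_disc, anvil, stake below 0.02 m/s and angular speed of each of dapping_block, bench_disc, anvil, stake below 0.2 rad/s and horizontal distance between bench_disc and tray_round_large below 0.0125 m and z of bench_disc in the frame of tray_round_large below 0.0065 m and horizontal distance between anvil and tray_oblong below 0.0125 m and z of anvil in the frame of tray_oblong below 0.0065 m and horizontal distance between stake and tray_round_small below 0.0125 m and z of stake in the frame of tray_round_small below 0.0065 m); the robot touches nothing.
It fails at once if the vial is knocked over or pushed more than 25 mm away (distance of vial from where it was at the start of the episode above 0.025 m or angle between vial's own z axis and vertical above 0.6 rad).
It fails at once if the blue dish is knocked over or pushed more than 25 mm away (distance of cap_dish from where it was at the start of the episode above 0.025 m or angle between cap_dish's own z axis and vertical above 0.6 rad).
It fails at once if a steel tool is let fall through the air from more than 28 mm above the bench ((height (world z) of dapping_block above 0.028 m and contact force between dapping_block and anything else below 0.05 N) or (height (world z) of bench_disc above 0.028 m and contact force between bench_disc and anything else below 0.05 N) or (height (world z) of anvil above 0.028 m and contact force between anvil and anything else below 0.05 N) or (height (world z) of stake above 0.028 m and contact force between stake and anything else below 0.05 N)).
It also fails if it takes over 99 s, if anything falls off the work surface, if the arm or the gripper's body presses on something with over 40 N, if the wrist force passes 120 N, or if a joint passes its speed limit or range.

## Working session

There is one attempt and no reset: what is moved stays moved. The work goes in short steps, Python scripts to look and compute and a shell command to move; the robot and the scene stay as the last step left them, time stands still between calls to the robot, and variables do not carry over. Pictures are saved under pics/ and viewed, and the job is handed in when it is done.

```bash
mkdir -p pics; ls
cat > h.py <<'E'
import numpy as np, cv2
from plant import manip
def grab(n):
    d=manip.get_image(n); return d
def save(d,f): cv2.imwrite('pics/'+f, d["frame"][:,:,::-1])
E
python3 - <<'E'
from h import *
o=manip.get_obs(); print({k:np.round(v,3) for k,v in o.items()})
for n in("top","scene"):
    d=grab(n); save(d,n+'0.png'); np.savez(n+'0.npz',**d)
    print(n,d["fx"],d["fy"],d["cx"],d["cy"],d["distortion"]); print(np.round(d["cam_to_world"],3))
E
```

```text
pics
{'t': np.float64(0.0), 'joints': array([-1.376,  0.707, -0.028,  1.485,  0.022,  0.951, -0.075]), 'dq': array([ 0.   ,  0.001, -0.001,  0.001,  0.   ,  0.001,  0.001]), 'joint_efforts': array([ 1.0000e-03, -8.8320e+01,  1.2340e+00, -2.3617e+01,  1.7000e-02,
        6.0000e-03, -0.0000e+00]), 'position': array([0.135, 0.559, 0.248]), 'orientation': array([ 0.118,  0.993, -0.001, -0.   ]), 'wrist_force': array([-0.477,  0.382, -0.996]), 'wrist_torque': array([-0.039, -0.01 ,  0.022]), 'width': np.float64(0.085)}
top 497.5243281849153 497.5243281849153 257.3676063760018 191.63387948707225 [0.02096697 0.         0.         0.         0.        ]
[[ 0.023  0.992 -0.122  0.401]
 [-1.     0.022 -0.005 -0.019]
 [-0.002  0.122  0.993  1.234]
 [ 0.     0.     0.     1.   ]]
scene 386.6734094733601 386.6734094733601 253.21230145535264 189.57835436759711 [-0.09363394  0.          0.          0.          0.        ]
[[ 0.43  -0.507  0.747  1.114]
 [ 0.903  0.252 -0.348 -0.262]
 [-0.011  0.824  0.566  0.46 ]
 [ 0.     0.     0.     1.   ]]
```

View pics/top0.png

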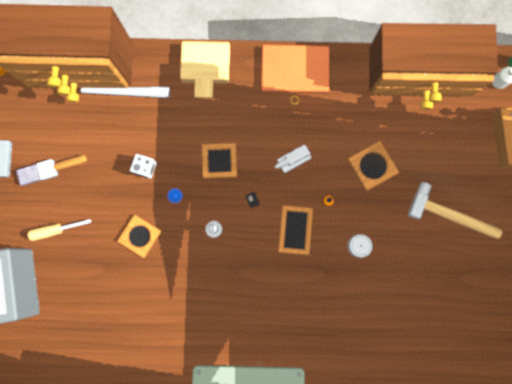

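View pics/scene0.png

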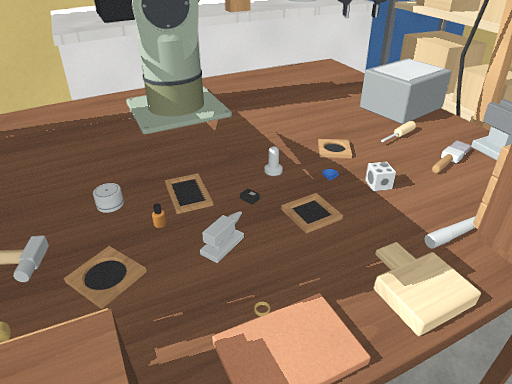

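The top view shows these positions (column, row):
- **Tools:** cube (143,166), disc (360,246), anvil (294,158), stake (213,229).
- **Trays:** square or round recesses at (220,160), (140,236) and (373,166), and the oblong one at (296,230).
- **Bystanders:** dish (175,196), vial (328,200).
- **Other:** a small black object at (252,199), which I'll keep clear of.

Next I'll measure these.

```bash
cat >> h.py <<'E'
def K(d): return np.array([[d["fx"],0,d["cx"]],[0,d["fy"],d["cy"]],[0,0,1.]])
def rays(d,px):
    u=cv2.undistortPoints(np.asarray(px,float).reshape(-1,1,2),K(d),np.asarray(d["distortion"],float)).reshape(-1,2)
    r=np.c_[u[:,0],-u[:,1],-np.ones(len(u))]; T=d["cam_to_world"]
    return T[:3,3], r@T[:3,:3].T
def onplane(d,px,z):
    o,r=rays(d,px); return o+r*((z-o[2])/r[:,2])[:,None]
def cloud(d):
    H,W=d["depth"].shape; g=np.stack(np.meshgrid(np.arange(W),np.arange(H)),-1).reshape(-1,2)
    o,r=rays(d,g); P=o+r*d["depth"].reshape(-1,1); return P.reshape(H,W,3)
E
python3 - <<'E'
from h import *
d=dict(np.load('top0.npz')); P=cloud(d); f=d["frame"]
print("table z",np.median(P[255:330,60:180,2]), np.median(P[255:330,330:480,2]))
Z=P[:,:,2]
g=cv2.cvtColor(f,cv2.COLOR_RGB2GRAY)
rois=dict(sq=(220,160),rl=(373,166),ob=(296,230),rs=(140,236))
for n,(u,v) in rois.items():
    m=np.zeros_like(g); m[v-34:v+34,u-28:u+28]=(g[v-34:v+34,u-28:u+28]<45)*255
    c=max(cv2.findContours(m,0,2)[0],key=cv2.contourArea)
    q=onplane(d,c.reshape(-1,2),.004)[:,:2]
    r=cv2.minAreaRect((q*1000).astype(np.float32)); print(n,np.round(r[0],1),np.round(r[1],1),round(r[2],1))
    # outer by depth
    w=np.zeros_like(g); s=40; w[v-s:v+s,u-s:u+s]=((Z[v-s:v+s,u-s:u+s]>.006)&(Z[v-s:v+s,u-s:u+s]<.015))*255
    c=max(cv2.findContours(w,0,2)[0],key=cv2.contourArea)
    r=cv2.minAreaRect((onplane(d,c.reshape(-1,2),.01)[:,:2]*1000).astype(np.float32)); print('  outer',np.round(r[0],1),np.round(r[1],1),round(r[2],1))
for n,(u,v,s,zs) in dict(cube=(143,166,20,.044),disc=(360,246,20,.036),anvil=(294,158,26,.05),stake=(213,229,16,.054),vial=(328,200,12,.046),dish=(175,196,12,.013),blk=(252,199,12,.01)).items():
    z=Z[v-s:v+s,u-s:u+s]; zt=np.percentile(z,99.5); print(n,'ztop',np.round(zt,4))
    for lo,lab in((zt-.006,'top'),(.007,'all')):
        w=np.zeros_like(g); w[v-s:v+s,u-s:u+s]=(z>lo)*255
        c=max(cv2.findContours(w,0,2)[0],key=cv2.contourArea)
        pl=zs if lab=='top' else zs/2
        r=cv2.minAreaRect((onplane(d,c.reshape(-1,2),pl)[:,:2]*1000).astype(np.float32)); print('  ',lab,np.round(r[0],1),np.round(r[1],1),round(r[2],1),len(c))
E
python3 -c "
import cv2
im=cv2.imread('pics/top0.png')[120:270,110:410]
cv2.imwrite('pics/topz.png',cv2.resize(im,None,fx=2.6,fy=2.6,interpolation=cv2.INTER_CUBIC))"
```

```text
table z -0.0007460980177816934 2.8426440812467924e-05
sq [609.8  77.2] [0. 0.] 0.0
  outer [628.9  84.6] [84.8 83.7] 3.9
rl [ 603.4 -318.1] [0. 0.] 0.0
  outer [ 624.7 -298.3] [93.4 94.7] 30.4
ob [ 429.7 -123. ] [0. 0.] 0.0
  outer [ 459.9 -109.7] [ 76.4 114.1] 86.0Traceback (most recent call last):
  File "<stdin>", line 9, in <module>
ValueError: max() iterable argument is empty
```

View pics/topz.png

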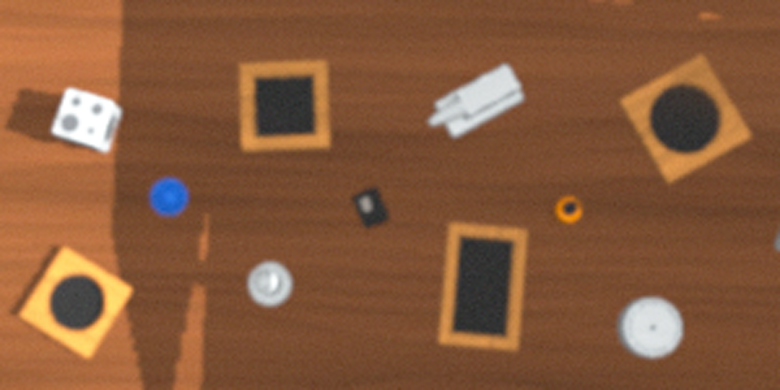

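The enlarged view shows the outlines clearly. The horn points left in the image (+y), slightly down. The recess masks need a low-saturation threshold instead of plain darkness.

Run:
```python
from h import *
d=dict(np.load('top0.npz')); P=cloud(d); f=d["frame"]; Z=P[:,:,2]
hsv=cv2.cvtColor(f,cv2.COLOR_RGB2HSV)
print(f[160,220],f[236,140],f[150,180])
blk=((f.max(2)<90)&((f.max(2).astype(int)-f.min(2))<25))
rect=lambda q:cv2.minAreaRect((q[:,:2]*1000).astype(np.float32))
def pr(n,r): print('  ',n,np.round(r[0],1),np.round(r[1],1),round(r[2],1))
def big(m,u,v,s):
    w=np.zeros(m.shape,np.uint8); w[v-s:v+s,u-s:u+s]=m[v-s:v+s,u-s:u+s]*255
    c=cv2.findContours(w,0,1)[0]
    return max(c,key=cv2.contourArea).reshape(-1,2)
for n,(u,v,s) in dict(sq=(220,160,24),rl=(373,166,28),ob=(296,230,32),rs=(140,236,26)).items():
    print(n); pr('recess',rect(onplane(d,big(blk,u,v,s),.004)))
    try: pr('outer',rect(onplane(d,big((Z>.006)&(Z<.02),u,v,s),.01)))
    except Exception as e: print(e)
for n,(u,v,s,zs) in dict(cube=(143,166,20,.044),disc=(360,246,20,.036),anvil=(294,158,26,.05),stake=(213,229,16,.054),vial=(328,200,12,.046),dish=(175,196,12,.013),blkobj=(252,199,12,.01)).items():
    z=Z[v-s:v+s,u-s:u+s]; zt=np.percentile(z,99.5); print(n,'ztop',np.round(zt,4))
    for lo,lab in((zt-.007,'top'),(.007,'all')):
        try:
            c=big(Z>lo,u,v,s); pr(lab,rect(onplane(d,c,zs if lab=='top' else zs/2)))
            m=np.zeros(Z.shape,np.uint8); cv2.drawContours(m,[c.reshape(-1,1,2)],-1,1,-1); print('    cloud mean',np.round(P[m>0].mean(0)*1000,1))
        except Exception as e: print(e)
```

```text
[54 53 57] [68 67 69] [122  75  45]
sq
   recess [629.9  85.4] [51.1 50.3] 1.7
   outer [628.9  84.6] [84.8 83.7] 3.9
rl
   recess [ 624.6 -300.8] [58.4 60.3] 1.2
   outer [ 624.7 -298.3] [93.4 94.7] 30.4
ob
   recess [ 459.8 -108.4] [46.1 85.9] 86.1
   outer [ 459.9 -109.7] [ 76.4 114.1] 86.0
rs
   recess [435.5 276. ] [44.2 44.4] 1.3
   outer [436.4 274.5] [76.7 75.9] 59.8
cube ztop 0.049
   top [607.  268.8] [44.4 43.1] 72.8
    cloud mean [607.8 269.8  43.5]
   all [608.4 270.4] [54.  47.9] 72.6
    cloud mean [605.4 266.7  39.5]
disc ztop 0.0406
   top [ 424.7 -262.7] [50.9 51.6] 71.6
    cloud mean [ 424.5 -262.7   36.2]
   all [ 425.5 -263.8] [55.7 53.4] 90.0
    cloud mean [ 424.3 -260.6   34.5]
anvil ztop 0.0543
   top [ 638.9 -103.2] [27.7 64.7] 30.6
    cloud mean [ 637.3 -105.1   59.4]
   all [632.7 -96.3] [40.  92.5] 30.9
    cloud mean [630.5 -99.   44. ]
stake ztop 0.0642
   top [459.1  93.6] [14.2 16.6] 1.3
    cloud mean [457.8  93.1  59.6]
   all [456.9  91.3] [36.3 36.5] 1.3
    cloud mean [456.7  90.7  32.5]
vial ztop 0.0503
   top [ 531.8 -185.4] [12.1  9.6] 0.3
    cloud mean [ 532.3 -185.4   45.5]
   all [ 531.8 -186.1] [22.1 24.5] 1.3
    cloud mean [ 530.9 -184.1   32. ]
dish ztop 0.0167
   top [537.4 191. ] [31.9 33. ] 46.7
    cloud mean [536.4 189.   31.3]
   all [538.2 192.1] [32.  33.2] 47.0
    cloud mean [537.2 190.5  16.4]
blkobj ztop 0.0187
   top [532.  -1.] [33.4 25.5] 27.7
    cloud mean [532.   -1.2  13.7]
   all [532.6  -0.6] [34.4 26.1] 24.5
    cloud mean [531.6  -0.7  13.3]
```

Every measured height and size agrees with the given ones to within the shrinkage expected from edge pixels.

| Item | Position (mm) | Orientation |
|---|---|---|
| Cube | (607, 269) | sides at 72.8° |
| Disc | (425, -263) | – |
| Anvil | (637.5, -102.5) | horn along 120.6°, so jaws along 30.6° |
| Stake | (458, 93) | – |
| Square tray | (629.5, 85) | 3° |
| Oblong tray | (460, -109) | long side along 176° |
| Small round tray | (436, 275) | – |
| Large round tray | (624.7, -300) | – |

The jaws start along 76.4°. I'll take the cube first, moving high.

```bash
python3 -m inch '{"offset":[[3.9,-2.4,0],[3.9,-2.4,0],[3.9,-2.4,0],[3.9,-2.4,0],[3.9,-2.4,0],[3.9,-2.4,0],[3.9,-2.4,0],[3.9,-2.4,0],[3.9,-2.4,0],[3.9,-2.4,0],[3.9,-2.4,0],[3.9,-2.4,0]],"roll":[-0.3,-0.3,-0.3,-0.3,-0.3,-0.3,-0.3,-0.3,-0.3,-0.3,-0.3,-0.3],"hand":[8.5,8.5,8.5,8.5,8.5,8.5,8.5,8.5,8.5,8.5,8.5,8.5]}' 80
python3 -m inch '{"offset":[[0.4,-0.2,-4],[0,0,-4],[0,0,-2],[0,0,0]],"roll":[0,0,0,0],"hand":[8.5,8.5,8.5,8.5]}'
cat > st.py <<'E'
from h import *
o=manip.get_obs(); q=o["orientation"]
from scipy.spatial.transform import Rotation as R
m=R.from_quat(q).as_matrix()
print("t",round(float(o["t"]),2),"pos mm",np.round(o["position"]*1000,1),"jaw",round(np.degrees(np.arctan2(m[1,1],m[0,1]))%180,1),"tilt",round(np.degrees(np.arccos(-m[2,2])),2),"w",round(float(o["width"])*1000,1),"F",np.round(o["wrist_force"],1),"q7",round(float(o["joints"][6]),2))
E
python3 st.py
```

```text
t: 1.6
position: [0.6039, 0.27, 0.248]
orientation: [0.149, 0.989, -0.0, -0.0]
wrist_force: [-0.1, 0.8, -0.2]
width: 0.085
t: 2.1
position: [0.6063, 0.2686, 0.1469]
orientation: [0.149, 0.989, -0.001, -0.001]
wrist_force: [-0.8, -0.3, 0.0]
width: 0.0856
t 2.1 pos mm [606.3 268.6 146.9] jaw 72.8 tilt 0.16 w 85.6 F [-0.8 -0.3  0. ] q7 0.74
```

The arm tracks well. I'll descend, grip and lift slightly.

```bash
python3 -m inch '{"offset":[[0,0,-3],[0,0,-3],[0,0,-3],[0,0,-2],[0,0,-0.7],[0,0,0],[0,0,0],[0,0,0]],"roll":[0,0,0,0,0,0,0,0],"hand":[8.5,8.5,8.5,8.5,8.5,8.5,8.5,8.5]}' 80; python3 -m inch '{"offset":[[0,0,0],[0,0,0],[0,0,0],[0,0,0],[0,0,0],[0,0,0],[0,0,0],[0,0,0]],"roll":[0,0,0,0,0,0,0,0],"hand":[3,3,3,3,3,3,3,3]}' 80; python3 -m inch '{"offset":[[0,0,1],[0,0,2],[0,0,2],[0,0,0]],"roll":[0,0,0,0],"hand":[3,3,3,3]}'; python3 st.py
python3 - <<'E'
from h import *
d=grab("scene"); save(d,'s1.png')
E
```

```text
t: 3.1
position: [0.6072, 0.269, 0.032]
orientation: [0.149, 0.989, 0.0, 0.0]
wrist_force: [0.1, 0.0, 0.5]
width: 0.0851
t: 4.1
position: [0.6073, 0.2695, 0.032]
orientation: [0.149, 0.989, 0.001, 0.001]
wrist_force: [-0.2, 1.7, 7.5]
width: 0.0425
t: 4.6
position: [0.6077, 0.2693, 0.0835]
orientation: [0.149, 0.989, 0.001, 0.001]
wrist_force: [0.5, 0.0, -8.2]
width: 0.0432
t 4.6 pos mm [607.7 269.3  83.5] jaw 72.8 tilt 0.18 w 43.2 F [ 0.5  0.  -8.2] q7 0.74
```

View pics/s1.png

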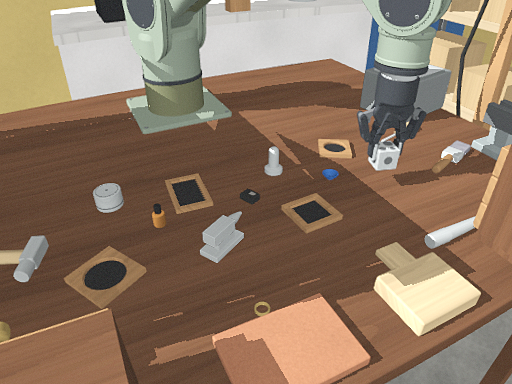

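The cube is held level at (387,155), with -8 N on the wrist, which fits its weight. I'll carry it to the square tray.

```bash
python3 -m inch '{"offset":[[0.2,-2,0],[0.4,-3,0],[0.4,-3,0],[0.4,-3,0],[0.4,-3,0],[0.4,-3,0],[0,-1.4,0],[0,0,0],[0,0,0]],"roll":[2,4,4,4,4,2,0,0,0],"hand":[3,3,3,3,3,3,3,3,3]}'; python3 st.py
python3 - <<'E'
from h import *
d=grab("scene"); save(d,'s2.png')
E
```

```text
t: 5.78
position: [0.6286, 0.0864, 0.0811]
orientation: [-0.025, 1.0, 0.0, -0.0]
wrist_force: [0.4, 0.6, -6.8]
width: 0.0426
t 5.78 pos mm [628.6  86.4  81.1] jaw 92.9 tilt 0.05 w 42.6 F [ 0.4  0.6 -6.8] q7 1.23
```

View pics/s2.png

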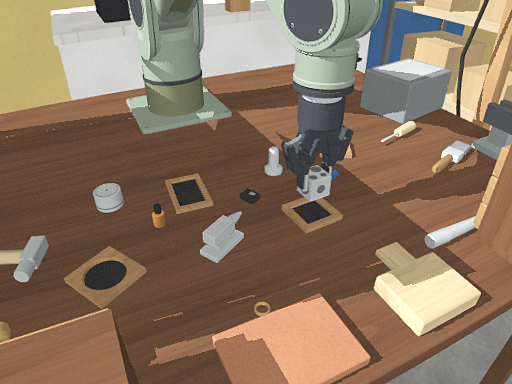

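The cube (315,183) is over the recess (312,212) and square to it. I'll lower it, slowly near the floor.

```bash
python3 -m inch '{"offset":[[0.1,-0.1,-1.5],[0,0,-1.5],[0,0,-0.9],[0,0,-0.2],[0,0,-0.2],[0,0,0],[0,0,0]],"roll":[0,0,0,0,0,0,0],"hand":[3,3,3,3,3,3,3]}'; python3 -m inch '{"offset":[[0,0,-0.1],[0,0,-0.1],[0,0,0]],"roll":[0,0,0],"hand":[3,3,3]}'; python3 st.py
```

```text
t: 6.7
position: [0.63, 0.0839, 0.0386]
orientation: [-0.025, 1.0, 0.0, 0.0]
wrist_force: [1.0, -0.6, -7.3]
width: 0.0428
t: 7.08
position: [0.6298, 0.0839, 0.0362]
orientation: [-0.025, 1.0, -0.0, -0.0]
wrist_force: [0.7, -0.1, -6.8]
width: 0.0423
t 7.08 pos mm [629.8  83.9  36.2] jaw 92.8 tilt 0.01 w 42.3 F [ 0.7 -0.1 -6.8] q7 1.22
```

```bash
python3 -m inch '{"offset":[[0,0,-0.1],[0,0,-0.1],[0,0,0]],"roll":[0,0,0],"hand":[3,3,3]}'; python3 st.py
```

```text
t: 7.45
position: [0.6299, 0.084, 0.0359]
orientation: [-0.025, 1.0, -0.0, 0.0]
wrist_force: [-10.4, -2.2, 24.0]
width: 0.0429
t 7.45 pos mm [629.9  84.   35.9] jaw 92.8 tilt 0.03 w 42.9 F [-10.4  -2.2  24. ] q7 1.22
```

It touched the floor at z=36 mm, as expected. I'll release, then go up and across to the stake.

```bash
python3 -m inch '{"offset":[[0,0,0.1],[0,0,0],[0,0,0],[0,0,0],[0,0,0],[0,0,0],[0,0,3],[0,0,5],[0,0,3],[0,0,0]],"roll":[0,0,0,0,0,0,0,0,0,0],"hand":[8,8,8,8,8,8,8,8,8,8]}'; python3 -m inch '{"offset":[[-3,0.2,0],[-4.5,0.2,0],[-4.5,0.2,0],[-4.2,0.2,0],[-1,0.1,0],[0,0,0],[0,0,0]],"roll":[0,0,0,0,0,0,0],"hand":[6,6,6,6,6,6,6]}' ; python3 st.py
python3 - <<'E'
from h import *
for n in("scene","top"):
    d=grab(n); save(d,n+'3.png')
E
```

```text
t: 8.7
position: [0.6307, 0.084, 0.1474]
orientation: [-0.025, 1.0, 0.0, 0.002]
wrist_force: [0.1, -0.0, -0.5]
width: 0.0796
t: 9.57
position: [0.4587, 0.0929, 0.145]
orientation: [-0.025, 1.0, -0.0, 0.0]
wrist_force: [0.4, 0.4, -0.1]
width: 0.0601
t 9.57 pos mm [458.7  92.9 145. ] jaw 92.8 tilt 0.02 w 60.1 F [ 0.4  0.4 -0.1] q7 1.08
```

View pics/scene3.png

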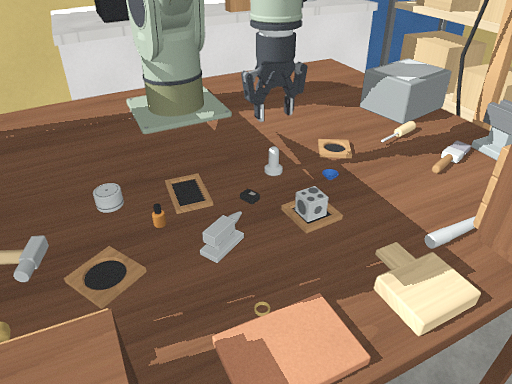

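The cube sits in the recess at (312,205). The gripper is above and behind the stake at (273,160). I'll descend and grip the stem.

```bash
python3 -m inch '{"offset":[[-0.1,0,-3],[0,0,-3],[0,0,-2.5],[0,0,-1.4],[0,0,-0.3],[0,0,0],[0,0,0]],"roll":[0,0,0,0,0,0,0],"hand":[6,6,6,6,6,6,6]}' 70; python3 -m inch '{"offset":[[0,0,0],[0,0,0],[0,0,0],[0,0,0],[0,0,0],[0,0,0],[0,0,0],[0,0,0]],"roll":[0,0,0,0,0,0,0,0],"hand":[1,1,1,1,1,1,1,1]}' 70;python3 st.py; python3 -m inch '{"offset":[[0,0,1],[0,0,2],[0,0,2],[0,0,0]],"roll":[0,0,0,0],"hand":[1,1,1,1]}'; python3 st.py
python3 - <<'E'
from h import *
d=grab("scene"); save(d,'s4.png')
E
```

```text
t: 10.55
position: [0.4573, 0.093, 0.0439]
orientation: [-0.025, 1.0, 0.0, 0.001]
wrist_force: [0.5, 0.7, -0.2]
width: 0.0597
t: 11.55
position: [0.4571, 0.093, 0.0436]
orientation: [-0.025, 1.0, 0.0, 0.0]
wrist_force: [0.4, 0.5, 7.2]
width: 0.0199
t 11.55 pos mm [457.1  93.   43.6] jaw 92.8 tilt 0.03 w 19.9 F [0.4 0.5 7.2] q7 1.03
t: 12.05
position: [0.4573, 0.0929, 0.0944]
orientation: [-0.025, 1.0, 0.0, 0.001]
wrist_force: [-0.2, 0.7, -3.9]
width: 0.0196
t 12.05 pos mm [457.3  92.9  94.4] jaw 92.8 tilt 0.11 w 19.6 F [-0.2  0.7 -3.9] q7 1.05
```

View pics/s4.png

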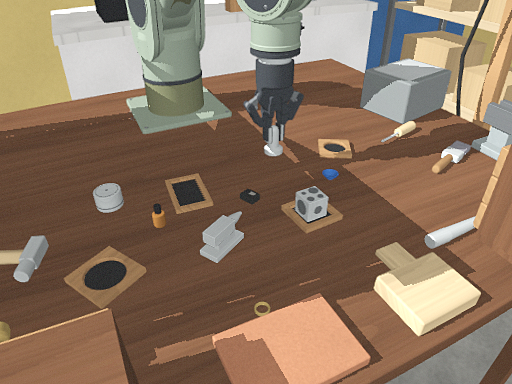

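The stake is held upright at (273,140). I'll carry it to the small round tray.

```bash
python3 -m inch '{"offset":[[-0.2,2,0],[-0.4,3,0],[-0.4,3,0],[-0.4,3,0],[-0.4,3,0],[-0.3,3,0],[0,1.2,0],[0,0,0],[0,0,0]],"roll":[0,0,0,0,0,0,0,0,0],"hand":[1,1,1,1,1,1,1,1,1]}'; python3 st.py
python3 - <<'E'
from h import *
d=grab("scene"); save(d,'s5.png')
E
```

```text
t: 13.22
position: [0.436, 0.2737, 0.093]
orientation: [-0.024, 1.0, -0.001, -0.0]
wrist_force: [0.1, -0.2, -2.8]
width: 0.02
t 13.22 pos mm [436.  273.7  93. ] jaw 92.8 tilt 0.07 w 20.0 F [ 0.1 -0.2 -2.8] q7 0.83
```

View pics/s5.png

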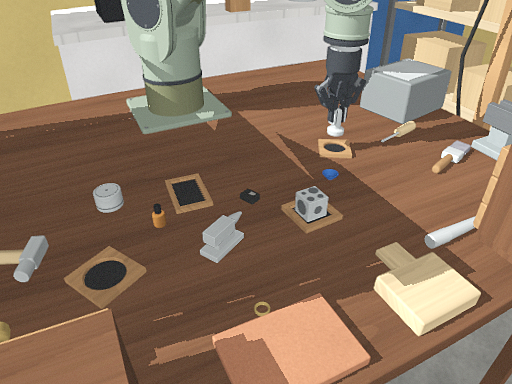

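The stake (336,127) hangs over the small round tray (335,148). I'll lower it 4.5 cm to contact at about 47.6 mm.

```bash
python3 -m inch '{"offset":[[0,0.1,-1.5],[0,0,-1.5],[0,0,-0.9],[0,0,-0.2],[0,0,-0.1],[0,0,0],[0,0,0]],"roll":[0,0,0,0,0,0,0],"hand":[1,1,1,1,1,1,1]}'; python3 -m inch '{"offset":[[0,0,-0.1],[0,0,-0.1],[0,0,0]],"roll":[0,0,0],"hand":[1,1,1]}'; python3 st.py
```

```text
t: 14.15
position: [0.436, 0.276, 0.0515]
orientation: [-0.025, 1.0, 0.0, 0.0]
wrist_force: [0.5, -0.4, -3.4]
width: 0.0197
t: 14.52
position: [0.4358, 0.2759, 0.0492]
orientation: [-0.025, 1.0, -0.0, -0.0]
wrist_force: [-1.3, 0.2, -4.8]
width: 0.0199
t 14.53 pos mm [435.8 275.9  49.2] jaw 92.8 tilt 0.01 w 19.9 F [-1.3  0.2 -4.8] q7 0.81
```

```bash
python3 -m inch '{"offset":[[0,0,-0.1],[0,0,-0.1],[0,0,0]],"roll":[0,0,0],"hand":[1,1,1]}'; python3 st.py
```

```text
t: 14.9
position: [0.4359, 0.276, 0.0476]
orientation: [-0.025, 1.0, 0.0, 0.0]
wrist_force: [-1.6, -0.3, 6.2]
width: 0.0199
t 14.9 pos mm [435.9 276.   47.6] jaw 92.8 tilt 0.02 w 19.9 F [-1.6 -0.3  6.2] q7 0.81
```

Contact. I'll release, rise and cross to the anvil, turning the jaws by -62°.

```bash
python3 -m inch '{"offset":[[0,0,0],[0,0,0],[0,0,0],[0,0,0],[0,0,0],[0,0,3],[0,0,5],[0,0,4],[0,0,0]],"roll":[0,0,0,0,0,0,0,0,0],"hand":[6,6,6,6,6,6,6,6,6]}'; python3 -m inch '{"offset":[[1.7,-3.2,0],[1.7,-3.2,0],[1.7,-3.2,0],[1.7,-3.2,0],[1.7,-3.2,0],[1.7,-3.2,0],[1.7,-3.2,0],[1.7,-3.2,0],[1.7,-3.2,0],[1.7,-3.2,0],[1.7,-3.2,0],[1.4,-2.6,0]],"roll":[-5.2,-5.2,-5.2,-5.2,-5.2,-5.2,-5.2,-5.2,-5.2,-5.2,-5.2,-5],"hand":[6,6,6,6,6,6,6,6,6,6,6,6]}' ; python3 -m inch '{"offset":[[0,0,0],[0,0,0]],"roll":[0,0],"hand":[6,6]}'; python3 st.py
python3 - <<'E'
from h import *
for n in("scene","top"):
    d=grab(n); save(d,n+'6.png')
E
```

```text
t: 16.02
position: [0.4367, 0.2764, 0.1697]
orientation: [-0.025, 1.0, 0.001, 0.002]
wrist_force: [0.1, -0.4, -1.5]
width: 0.0602
t: 17.52
position: [0.637, -0.1035, 0.1662]
orientation: [0.497, 0.868, -0.001, -0.001]
wrist_force: [0.3, -0.4, -0.6]
width: 0.06
t: 17.77
position: [0.6365, -0.1014, 0.1665]
orientation: [0.495, 0.869, -0.0, -0.001]
wrist_force: [0.0, 0.8, -0.0]
width: 0.0603
t 17.77 pos mm [ 636.5 -101.4  166.5] jaw 30.7 tilt 0.07 w 60.3 F [ 0.   0.8 -0. ] q7 0.71
```

View pics/scene6.png

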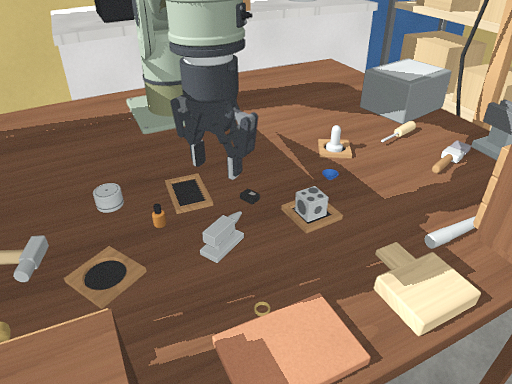

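View pics/top6.png

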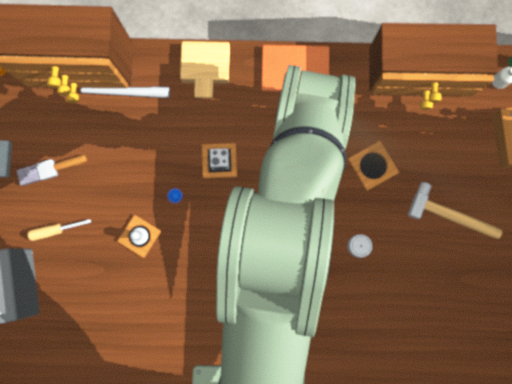

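The stake stands in its tray, at (335,138) in the scene view and (139,236) in the top view. The anvil is untouched at (222,237). I'll descend to z=40 mm and grip.

```bash
python3 -m inch '{"offset":[[0.1,-0.1,-3.5],[0,0,-3.5],[0,0,-3],[0,0,-2],[0,0,-0.6],[0,0,0],[0,0,0]],"roll":[0,0,0,0,0,0,0],"hand":[6,6,6,6,6,6,6]}' 90; python3 st.py; python3 -m inch '{"offset":[[0,0,0],[0,0,0],[0,0,0],[0,0,0],[0,0,0],[0,0,0],[0,0,0],[0,0,0]],"roll":[0,0,0,0,0,0,0,0],"hand":[1,1,1,1,1,1,1,1]}' 90;python3 st.py; python3 -m inch '{"offset":[[0,0,1],[0,0,2],[0,0,2],[0,0,0]],"roll":[0,0,0,0],"hand":[1,1,1,1]}'; python3 st.py
python3 - <<'E'
from h import *
d=grab("scene"); save(d,'s7.png')
E
```

```text
t: 18.75
position: [0.6384, -0.1031, 0.0423]
orientation: [0.495, 0.869, 0.0, 0.001]
wrist_force: [-0.7, 0.4, 0.7]
width: 0.0599
t 18.75 pos mm [ 638.4 -103.1   42.3] jaw 30.6 tilt 0.08 w 59.9 F [-0.7  0.4  0.7] q7 0.72
t: 19.75
position: [0.6382, -0.103, 0.0419]
orientation: [0.495, 0.869, 0.0, 0.0]
wrist_force: [-1.6, 1.0, 7.7]
width: 0.0245
t 19.75 pos mm [ 638.2 -103.    41.9] jaw 30.6 tilt 0.04 w 24.5 F [-1.6  1.   7.7] q7 0.72
t: 20.25
position: [0.6387, -0.1032, 0.0934]
orientation: [0.495, 0.869, 0.001, 0.001]
wrist_force: [0.3, 0.1, -7.0]
width: 0.024
t 20.25 pos mm [ 638.7 -103.2   93.4] jaw 30.6 tilt 0.17 w 24.0 F [ 0.3  0.1 -7. ] q7 0.72
```

View pics/s7.png

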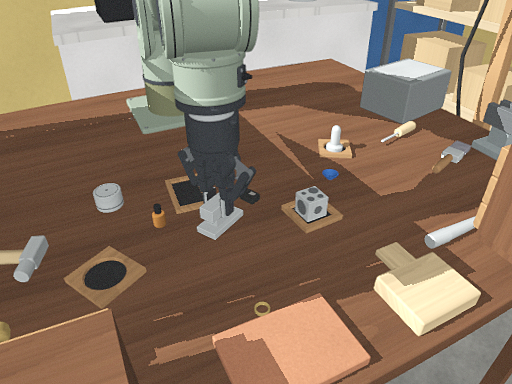

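The anvil hangs level at (220,215). I'll raise it 2 cm and carry it to the oblong tray, turning +55.5°. At that height it passes above the vial and clear of the black object.

```bash
python3 -m inch '{"offset":[[0,0,1],[-1.8,0,1],[-2.5,-0.1,0],[-2.5,-0.1,0],[-2.5,-0.1,0],[-2.5,-0.1,0],[-2.5,-0.1,0],[-2.5,-0.1,0],[-1,0,0],[0,0,0],[0,0,0]],"roll":[2,6,7,8,8,8,8,6,2.5,0,0],"hand":[1,1,1,1,1,1,1,1,1,1,1]}'; python3 st.py
python3 - <<'E'
from h import *
d=grab("scene"); save(d,'s8.png')
E
```

```text
t: 21.68
position: [0.4608, -0.109, 0.1113]
orientation: [0.034, 0.999, -0.0, 0.0]
wrist_force: [0.4, -0.6, -6.8]
width: 0.0242
t 21.68 pos mm [ 460.8 -109.   111.3] jaw 86.1 tilt 0.05 w 24.2 F [ 0.4 -0.6 -6.8] q7 1.37
```

View pics/s8.png

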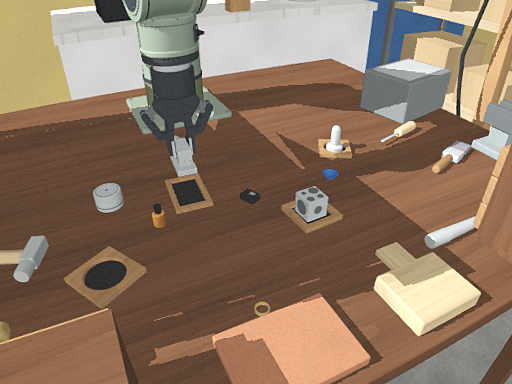

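The anvil hangs level and parallel to the tray, at about (183,155). Before lowering it, I'll check where the foot's near edge is from the depth image.

Run:
```python
from h import *
d=grab("scene"); P=cloud(d); S=P[125:180,160:205]; m=(S[...,2]>.066)&(S[...,2]<.083)&(np.abs(S[...,0]-.46)<.07)&(np.abs(S[...,1]+.109)<.05)
Q=S[m]*1000; print(len(Q),Q.min(0),Q.max(0),np.percentile(Q,[3,97],axis=0).round(1))
F=Q[Q[:,0]>490]; print(len(F),np.percentile(F,[5,50,95],axis=0).round(1))
```

```text
279 [ 423.63267417 -130.84929145   68.88295053] [499.60379437 -91.24484929  82.69449931] [[ 439.  -129.8   69.9]
 [ 499.1  -93.5   81.9]]
141 [[ 491.6 -129.2   69.8]
 [ 496.5 -112.1   77.3]
 [ 499.2  -95.2   81.4]]
```

The near edge is at x≈499 mm and y runs from -130 to -93, so the foot is centred at about (460, -111). The fit is good. Lowering.

```bash
python3 -m inch '{"offset":[[0,0.1,-2],[0,0,-2],[0,0,-1.5],[0,0,-0.5],[0,0,-0.1],[0,0,0],[0,0,0]],"roll":[0,0,0,0,0,0,0],"hand":[1,1,1,1,1,1,1]}'; python3 -m inch '{"offset":[[0,0,-0.1],[0,0,-0.1],[0,0,0]],"roll":[0,0,0],"hand":[1,1,1]}'; python3 st.py
```

```text
t: 22.65
position: [0.4601, -0.1081, 0.0507]
orientation: [0.034, 0.999, -0.0, 0.0]
wrist_force: [-0.1, 0.3, -6.2]
width: 0.0246
t: 23.02
position: [0.4598, -0.1081, 0.0482]
orientation: [0.034, 0.999, -0.0, -0.0]
wrist_force: [0.6, 0.8, -6.4]
width: 0.0242
t 23.02 pos mm [ 459.8 -108.1   48.2] jaw 86.1 tilt 0.01 w 24.2 F [ 0.6  0.8 -6.4] q7 1.35
```

```bash
python3 -m inch '{"offset":[[0,0,-0.1],[0,0,-0.1],[0,0,0]],"roll":[0,0,0],"hand":[1,1,1]}'; python3 st.py
```

```text
t: 23.4
position: [0.4598, -0.1081, 0.0462]
orientation: [0.034, 0.999, -0.0, -0.0]
wrist_force: [0.9, 0.2, -6.0]
width: 0.0243
t 23.4 pos mm [ 459.8 -108.1   46.2] jaw 86.1 tilt 0.01 w 24.3 F [ 0.9  0.2 -6. ] q7 1.35
```

```bash
python3 -m inch '{"offset":[[0,0,-0.1],[0,0,0]],"roll":[0,0],"hand":[1,1]}'; python3 st.py
```

```text
t: 23.65
position: [0.4599, -0.108, 0.0459]
orientation: [0.034, 0.999, -0.0, 0.0]
wrist_force: [-2.1, 2.1, 12.9]
width: 0.0246
t 23.65 pos mm [ 459.9 -108.    45.9] jaw 86.1 tilt 0.03 w 24.6 F [-2.1  2.1 12.9] q7 1.35
```

Contact. I'll release, rise and move over the disc.

```bash
python3 -m inch '{"offset":[[0,0,0],[0,0,0],[0,0,0],[0,0,0],[0,0,0],[0,0,3],[0,0,5],[0,0,4],[0,0,0]],"roll":[0,0,0,0,0,0,0,0,0],"hand":[6,6,6,6,6,6,6,6,6]}'; python3 -m inch '{"offset":[[-0.5,-2,0],[-0.6,-3,0],[-0.6,-3,0],[-0.6,-3,0],[-0.6,-3,0],[-0.6,-1.4,0],[0,0,0],[0,0,0]],"roll":[0,0,0,0,0,0,0,0],"hand":[8.5,8.5,8.5,8.5,8.5,8.5,8.5,8.5]}'; python3 st.py
python3 - <<'E'
from h import *
d=grab("scene"); save(d,'s9.png')
E
```

```text
t: 24.78
position: [0.4607, -0.1084, 0.1675]
orientation: [0.034, 0.999, -0.0, 0.002]
wrist_force: [-0.8, -0.3, -1.1]
width: 0.0597
t: 25.78
position: [0.4253, -0.2609, 0.1652]
orientation: [0.033, 0.999, 0.0, 0.0]
wrist_force: [0.7, 0.6, -0.4]
width: 0.085
t 25.77 pos mm [ 425.3 -260.9  165.2] jaw 86.2 tilt 0.03 w 85.0 F [ 0.7  0.6 -0.4] q7 1.68
```

View pics/s9.png

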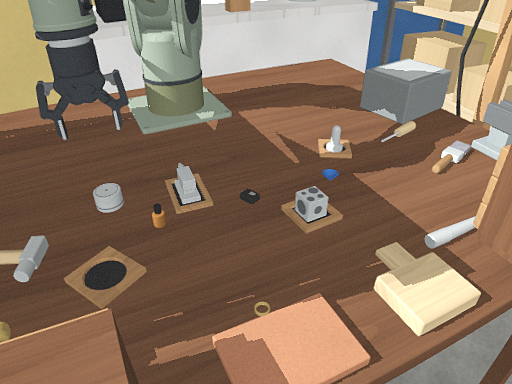

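The anvil stands in the oblong tray at (186,188). Next I'll descend on the disc at (108,197).

```bash
python3 -m inch '{"offset":[[0,-0.2,-3.5],[0,0,-3.5],[0,0,-3.5],[0,0,-2.2],[0,0,-1.0],[0,0,0],[0,0,0]],"roll":[0,0,0,0,0,0,0],"hand":[8.5,8.5,8.5,8.5,8.5,8.5,8.5]}' 90; python3 st.py; python3 -m inch '{"offset":[[0,0,0],[0,0,0],[0,0,0],[0,0,0],[0,0,0],[0,0,0],[0,0,0],[0,0,0]],"roll":[0,0,0,0,0,0,0,0],"hand":[4,4,4,4,4,4,4,4]}' 90;python3 st.py; python3 -m inch '{"offset":[[0,0,1],[0,0,2],[0,0,2],[0,0,0]],"roll":[0,0,0,0],"hand":[4,4,4,4]}'; python3 st.py
python3 - <<'E'
from h import *
d=grab("scene"); save(d,'s10.png')
E
```

```text
t: 26.7
position: [0.4253, -0.2641, 0.0291]
orientation: [0.034, 0.999, -0.0, 0.0]
wrist_force: [-1.4, 0.2, 0.4]
width: 0.0849
t 26.7 pos mm [ 425.3 -264.1   29.1] jaw 86.1 tilt 0.06 w 84.9 F [-1.4  0.2  0.4] q7 1.6
t: 27.7
position: [0.4251, -0.2639, 0.0293]
orientation: [0.034, 0.999, -0.0, 0.0]
wrist_force: [-2.5, 5.0, 25.0]
width: 0.0514
t 27.7 pos mm [ 425.1 -263.9   29.3] jaw 86.2 tilt 0.06 w 51.4 F [-2.5  5.  25. ] q7 1.6
t: 28.2
position: [0.4252, -0.2645, 0.0792]
orientation: [0.034, 0.999, -0.0, 0.001]
wrist_force: [0.3, -0.6, -6.6]
width: 0.0511
t 28.2 pos mm [ 425.2 -264.5   79.2] jaw 86.1 tilt 0.11 w 51.1 F [ 0.3 -0.6 -6.6] q7 1.62
```

View pics/s10.png

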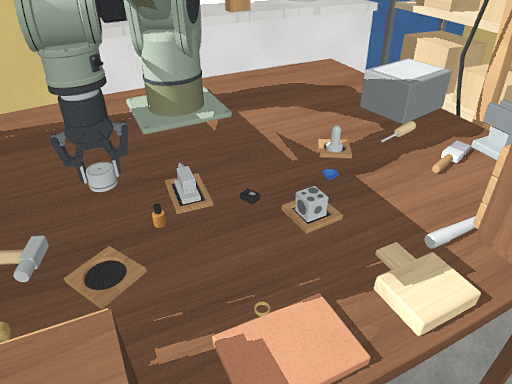

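The disc is held level at (102,177). I'll raise it 2 cm more and carry it to the large round tray.

```bash
python3 -m inch '{"offset":[[0,0,1],[2,-0.3,1],[3,-0.5,0],[3,-0.5,0],[3,-0.5,0],[3,-0.5,0],[3,-0.5,0],[2.5,-0.5,0],[0.5,-0.2,0],[0,0,0],[0,0,0]],"roll":[0,0,0,0,0,0,0,0,0,0,0],"hand":[4,4,4,4,4,4,4,4,4,4,4]}'; python3 st.py
python3 - <<'E'
from h import *
d=grab("scene"); save(d,'s11.png'); P=cloud(d)
f=d["frame"]; S=P; T=manip.get_obs()["position"]
m=(abs(S[...,2]-(T[2]+.007))<.02)&(np.hypot(S[...,0]-T[0],S[...,1]-T[1])<.06)&(f.min(2)>110)
Q=S[m]; A=np.c_[2*Q[:,:2],np.ones(len(Q))]
L=Q[(Q[:,2]<T[2]-.008)]
A=np.c_[2*L[:,:2],np.ones(len(L))]; s=np.linalg.lstsq(A,(L[:,:2]**2).sum(1),rcond=None)[0]
print(len(L),"circle",s[:2]*1000,np.sqrt(s[2]+s[0]**2+s[1]**2)*1000,"z",np.percentile(Q[:,2],[1,99])*1000)
E
```

```text
t: 29.62
position: [0.6242, -0.2991, 0.0983]
orientation: [0.034, 0.999, -0.0, -0.0]
wrist_force: [0.8, -0.6, -5.6]
width: 0.0508
t 29.62 pos mm [ 624.2 -299.1   98.3] jaw 86.1 tilt 0.04 w 50.8 F [ 0.8 -0.6 -5.6] q7 1.71
113 circle [ 617.91974516 -299.49457391] 31.62211807698588 z [ 85.70102833 120.75015994]
```

View pics/s11.png

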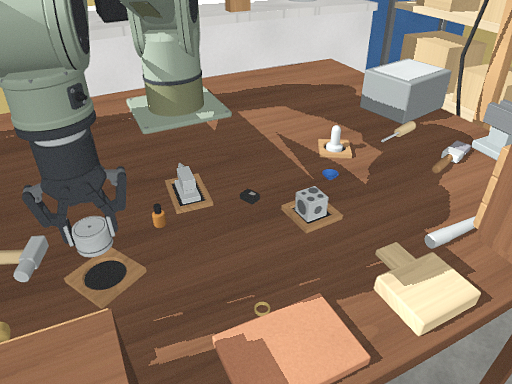

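The disc's front face is at x≈649.5 mm, so with a 27 mm radius its centre is at about (622.5, -299.5), 2 mm from the recess centre. Lowering.

```bash
python3 -m inch '{"offset":[[0.1,0,-2],[0,0,-2],[0,0,-1.5],[0,0,-0.5],[0,0,-0.1],[0,0,0],[0,0,0]],"roll":[0,0,0,0,0,0,0],"hand":[4,4,4,4,4,4,4]}'; python3 -m inch '{"offset":[[0,0,-0.1],[0,0,-0.1],[0,0,0]],"roll":[0,0,0],"hand":[4,4,4]}'; python3 st.py
```

```text
t: 30.55
position: [0.6261, -0.2992, 0.0378]
orientation: [0.034, 0.999, -0.0, 0.0]
wrist_force: [-0.1, -0.4, -5.3]
width: 0.0509
t: 30.92
position: [0.6258, -0.299, 0.0352]
orientation: [0.034, 0.999, -0.0, -0.0]
wrist_force: [1.0, 0.1, -6.6]
width: 0.051
t 30.93 pos mm [ 625.8 -299.    35.2] jaw 86.1 tilt 0.01 w 51.0 F [ 1.   0.1 -6.6] q7 1.69
```

```bash
python3 -m inch '{"offset":[[0,0,-0.1],[0,0,-0.1],[0,0,0]],"roll":[0,0,0],"hand":[4,4,4]}'; python3 st.py
```

```text
t: 31.3
position: [0.6259, -0.2991, 0.0336]
orientation: [0.034, 0.999, -0.0, 0.0]
wrist_force: [-2.5, 1.9, 1.9]
width: 0.0511
t 31.3 pos mm [ 625.9 -299.1   33.6] jaw 86.1 tilt 0.01 w 51.1 F [-2.5  1.9  1.9] q7 1.69
```

Contact. I'll release, rise and pull back so both cameras have a clear view.

```bash
python3 -m inch '{"offset":[[0,0,0],[0,0,0],[0,0,0],[0,0,0],[0,0,0],[0,0,0],[0,0,3],[0,0,5],[0,0,5],[0,0,5],[0,0,4],[0,0,0]],"roll":[0,0,0,0,0,0,0,0,0,0,0,0],"hand":[8,8,8,8,8,8,8,8,8,8,8,8]}'; python3 -m inch '{"offset":[[-3,-2,0],[-4,-2.2,0],[-4,-2.2,0],[-4,-2.2,0],[-4,-2.2,0],[-4,-2.2,0],[-4,-2.2,0],[-4,-2.2,0],[-3,-2,0],[-2,-1,0],[0,0,0],[0,0,0]],"roll":[0,0,0,0,0,0,0,0,0,0,0,0],"hand":[8,8,8,8,8,8,8,8,8,8,8,8]}'; python3 st.py
python3 - <<'E'
from h import *
for n in("scene","top"):
    d=grab(n); save(d,n+'12.png'); np.savez(n+'12.npz',**d)
E
```

```text
t: 32.8
position: [0.6267, -0.2993, 0.2563]
orientation: [0.034, 0.999, -0.001, 0.002]
wrist_force: [-0.1, 0.3, -1.4]
width: 0.0801
t: 34.3
position: [0.2665, -0.5026, 0.2529]
orientation: [0.033, 0.999, 0.0, 0.0]
wrist_force: [-0.8, 1.0, -0.1]
width: 0.0801
t 34.3 pos mm [ 266.5 -502.6  252.9] jaw 86.2 tilt 0.04 w 80.1 F [-0.8  1.  -0.1] q7 2.28
```

View pics/scene12.png

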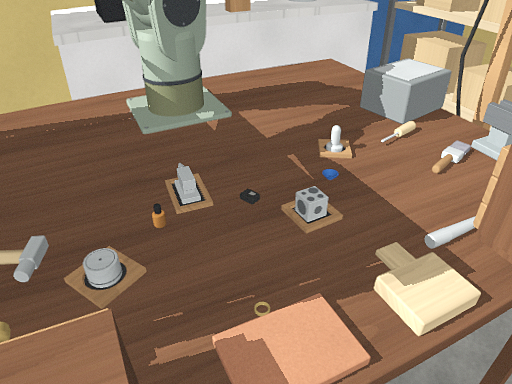

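View pics/top12.png

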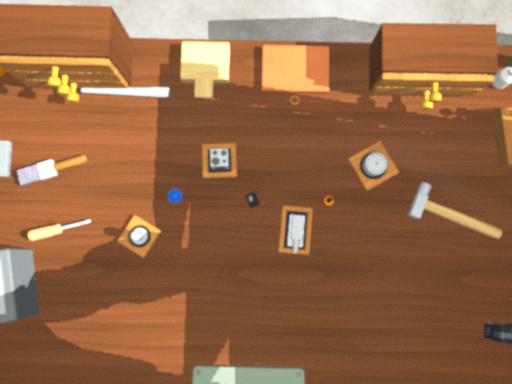

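All four tools appear seated in their trays, at these scene-view positions: cube (312,205), disc (102,266), anvil (187,186), stake (335,138). The vial and dish haven't moved. I'll put numbers on that before handing in.

Run:
```python
from h import *
d=dict(np.load('top12.npz')); Z=cloud(d)[:,:,2]; P=cloud(d)
rect=lambda q:cv2.minAreaRect((q[:,:2]*1000).astype(np.float32))
for n,(u,v,s,zs,lo) in dict(cube=(220,159,22,.048,.036),disc=(374,165,26,.040,.028),anvil=(296,230,30,.054,.044),anvilfoot=(296,230,30,.016,.012),stake=(139,236,22,.056,.05),vial=(328,200,12,.046,.04),dish=(175,196,12,.013,.009)).items():
    w=np.zeros(Z.shape,np.uint8); w[v-s:v+s,u-s:u+s]=(Z[v-s:v+s,u-s:u+s]>lo)*255
    c=max(cv2.findContours(w,0,1)[0],key=cv2.contourArea).reshape(-1,2); r=rect(onplane(d,c,zs))
    print(n,np.round(r[0],1),np.round(r[1],1),round(r[2],1),'ztop med',np.round(np.median(Z[w>0])*1000,1))
```

```text
cube [627.9  81.7] [46.6 43.7] 2.0 ztop med 47.1
disc [ 623.7 -299.2] [51.2 54.4] 45.9 ztop med 39.8
anvil [ 448.4 -108.2] [26.2 87.4] 85.9 ztop med 52.8
anvilfoot [ 450.7 -108.6] [37.9 92. ] 86.1 ztop med 48.3
stake [436.2 273.2] [18.8 19.2] 1.3 ztop med 61.9
vial [ 532.3 -185.6] [11.7 12. ] 64.1 ztop med 45.3
dish [537.1 184.2] [32.4 17.3] 2.5 ztop med 11.9
```

Everything is within about 4 mm of its recess centre. The dish contour was cut short by my height threshold, so I'll check the dish by colour and then hand in.

Run:
```python
from h import *
for k in('top0.npz','top12.npz'):
    f=np.load(k)["frame"].astype(int); m=(f[...,2]>f[...,0]+50)&(f[...,2]>f[...,1]+30); m[:180]=0;m[215:]=0;m[:,:150]=0;m[:,200:]=0
    print(k,np.argwhere(m).mean(0).round(1),m.sum())
manip.close_job()
```

```text
top0.npz [195.3 174.5] 159
top12.npz [195.3 174.5] 159
the job is handed in; nothing more can be done
```

All four tools are back in their matching trays, and I handed the job in after about 34 s of robot time. `close_job` gives no verdict, so what follows is from my own last measurements.

| Tool | Tray | Centre vs. recess centre | Top height measured / expected |
|---|---|---|---|
| Cube | square | about 4 mm off | 47 / 48 mm |
| Disc | large round | about 1 mm off | 40 / 40 mm |
| Anvil | oblong, horn towards the robot | about 1 mm off | 53 / 54 mm |
| Stake | small round | about 2 mm off | 62 / 66 mm (median over the domed top) |

- **Setting down:** each tool was lowered until the wrist force showed contact. That came at the height expected for the recess floor each time, and only then did I release.
- **Bystanders:** the vial measured within 1 mm of its starting position. The dish is on exactly the same pixels as at the start.
- **Checks that disagreed:** the first final dish measurement was about 7 mm off because my height threshold cut off part of it; the colour check settled it. The circle fit on the held disc gave too large a radius (31.6 instead of 27 mm), so I used its front face instead. The gripper's width readings ran 1–3 mm under the true sizes.

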